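# Take the cover off a control box and park it in its rack

### The arm

A 6-joint arm with a two-finger parallel gripper is mounted at the origin on a cart in front of the work surface, level with it; the furniture and walls round the work are solid. World frame = base frame: x ahead of the robot, y to its left, z up, the work surface at z = 0. Lengths are in mm, angles in rad, forces in N, time in s.
With the tool pointing down it reaches from about 350 to 975 mm from the base axis. Payload 7.1 kg.
Tool frame: the origin (TCP) lies between the finger pads; the fingertips stand 19 mm ahead of it and the grasp point (between the pads) is the TCP (ctrl.tcp_to_tips is the distance from the TCP to the fingertips, in mm); z points along the fingers, y is the line along which they close (so a half turn about z gives the same grasp; the last joint's range is limited). The gripper opens to 88 mm and grips with 3 to 60 N. Pads are 20 mm wide; open, the fingers measure 115 mm over their backs; the gripper's body (75 mm by 178 mm) begins 61 mm behind the grasp point.
Start: joints at [1.133, 0.423, 1.63, -0, 1.089, -0.019], TCP at [254.133, 570.983, 211.575] pointing down, gripper open.
Joint ranges: [-3, 3], [-0.9, 2.11], [0.09, 2.58], [-1.31, 4.45], [0.11, 2.69], [-2.54, 2.54]. Speed limits (rad/s): [2.39, 2.39, 3.01, 3.14, 3.14, 3.14].

### API

Orientations are given as a rotation vector (axis times angle).
In Python, from workcell import status, optics, ctrl gives the robot as it stands. The module is installed in compiled form; this text tells all that it offers.
- The arm moves only by the shell command python3 -m inch 'ROWS'. ROWS is JSON, a list that holds one entry, the list of rows, each a list of 7 numbers: the shift along the tool's x, y, z in mm, then the turn, a rotation vector about the tool's x, y, z in rad, then the opening in per cent of the stroke, from 0 (shut) to 100 (fully open). A call has 1 to 20 rows; each row is the pose to reach, as a shift and turn from the pose commanded when the call began, along the tool's axes at that moment; what a row does not reach only later rows make up. A row lasts 1/10 s, in which the tool goes at most 50 mm and 8.59 degrees, less where a joint would pass 70% of its speed; a pose out of reach is approached as far as the arm can. A call with a gripper value outside its range is refused whole. The fingers move at their own pace and stop on an object; the grip force is fixed at half the most. Time passes only in rows, so rows that repeat a pose let the fingers close. It gives the time, the measured TCP pose, the force, the opening and the grip force at its end, in the units of the state.
- status.get_obs(): the state, without advancing time (a new reading comes with each control period).
- optics.get_image(name): name is "scene" or "top"; returns a dict with "frame" (400x640x3 uint8, red, green, blue), "fx", "fy", "cx", "cy" (pixels), "k1" (the pictures are not rectified: a ray, as slopes to the right and down, at radius r is drawn at 1 + k1 r^2 times it, then the intrinsics apply), "rvec" (rotation vector, rad) and "tvec" (3), from world to camera coordinates, as OpenCV has them. Camera axes: x right, y down, z forward; pixel columns grow to the right and rows downward; lengths in mm; the calibration is good to about 2 mm. A picture is of the moment at which its call begins. There is no depth.
- ctrl.close_job(): hands the job in; it is judged then, once.
The state is a dict: "t": time; "qpos": joint angles; "qvel": joint speeds; "joint_torque": joint torques, N m; "ee_pos": TCP position; "orientation": TCP orientation; "ft_force": force on the tool from outside, world axes, zero at the start; "moment": the same for the moment, N m; "width": finger opening in mm; "grasp_force": force on a finger pad.
Only numpy, scipy, OpenCV 4.12 (cv2) and the standard library are available. Lean on these libraries where they do the work, as an engineer would, in place of code of your own. Each camera call takes 0.05 s, during which the arm holds its last target. There are 200 camera calls.

### The job

Open the control box: turn both orange thumbscrews on its blue cover a quarter turn counter-clockwise to their stops, then lift the cover off (the black grip bar across its middle is meant for that). Lay it the same way up, lengthwise, on the open front part of the yellow rack, so that its grip bar is well clear of the roof, and let go; then take or push it by the end that sticks out and slide it fully home against the far wall, the grip bar under the roof. Do not drop the cover, and leave the other things on the bench where they are.

Things in the scene. Friction and masses are not known exactly. Their poses are not given: they have to be found in the camera images.
- control_box: grey control box fixed to the bench, 180 x 100 x 50 mm; origin: centre of its underside, x along its 180 mm length, z up. Round its top runs a rim 3.5 mm high that encloses the cover with about 1.5 mm of play on each side
- cover: blue cover plate, 150 x 70 x 5 mm, about 0.3 to 0.45 kg with its screws, lying in the box's rim, underside 50 mm above the bench; origin: centre of its underside, x along its length, y along its width, z up; its two ends are alike. Thumbscrews sit on its centre line at x = +55 mm (a) and -55 mm (b); they stay in it, and their feet stand out 10.3 mm below its underside
- grip_bar (a point): middle of the cover's black grip bar, 18 mm above the cover's underside; the bar is 12 mm thick (along the cover's x), 50 mm long (along y), 20 mm high; axes as the cover's
- screw_a (a joint): turn of thumbscrew a, rad: 0 = fully locked, 1.5 = loose (its stop); grows counter-clockwise seen from above. Starts between 0 and 0.25. Above 1.25 its cross foot passes its slot in the box; otherwise it holds the cover down. Turns with about 0.04 N m and stays where it is left
- screw_b (a joint): turn of thumbscrew b, the same
- screw_a_head (a point): middle of the orange wing head of thumbscrew a: a bar 30 x 12 x 20 mm, this point at its centre, 19 mm above the cover's underside (its lower edge is 9 mm above it); x along the 30 mm wing, z up. When loose the wing lies along the cover's length
- screw_b_head (a point): the same for thumbscrew b
- rack: yellow sheet-metal rack fixed to the bench, 280 x 92 x 62 mm; origin: centre of its underside, x along its length from the open mouth (-140 mm) to the far wall (inner face, the stop, at +135 mm). Two side ledges 16 mm high, 50 mm apart, carry the cover; rails beside them, 24 mm high, stand 82 mm apart. From x = +40 mm on a roof covers it, underside 59 mm, top 62 mm up
- rack_open (a point): a good place for the centre of the cover's underside when it is laid on the open part of the rack: 16 mm above the bench, x = -50 mm in the rack; axes as the rack's
- rack_home (a point): where the centre of the cover's underside is when it is fully home: 110 mm farther in (x = +60 mm); the grip bar is then under the roof, the near screw (x = +5 mm) outside it
- tape_measure: yellow and black tape measure, 65 x 73 x 40 mm, a bystander; origin: centre of its underside
- cast_hub: grey cast hub, 62 mm across, 31 mm high, a bystander; origin: centre of its underside
- marker: white marker with a red cap, 134 mm long, 15 mm thick, lying, a bystander; origin: centre of its underside

How it is judged (in metres and radians):
On the way, in this order (a step that is already met when the one before it is completed fails the run):
1. both thumbscrews turned loose (1.25 rad or more) while the cover still lies in the box (value of joint each of screw_a, screw_b above 1.25 rad and z of cover in the frame of control_box below 0.058 m and horizontal distance between cover and control_box below 0.01 m), for 0.2 s.
2. the cover lifted 30 mm or more clear of the box (z of cover in the frame of control_box above 0.08 m), for 0.1 s.
3. the cover laid on the open part of the rack, lying level on its ledges with its centre 45 mm or more short of home, and let go (x of cover in the frame of rack between -0.1 and 0.015 m and z of cover in the frame of rack between 0.012 and 0.02 m and angle between cover's own z axis and vertical below 0.08 rad and linear speed of cover below 0.02 m/s and contact force between each of the arm, the fingers and cover below 0.1 N), for 0.2 s.
At the end, for the whole second after the job is handed in: the cover lies still, right way up and level on the rack's ledges between the rails, its end within 8 mm of the far wall (x of cover in the frame of rack between 0.052 and 0.065 m and y of cover in the frame of rack between -0.012 and 0.012 m and z of cover in the frame of rack between 0.012 and 0.02 m and angle between the x axis of cover and the x axis of rack, either way round below 0.12 rad and angle between cover's own z axis and vertical below 0.08 rad and linear speed of cover below 0.02 m/s); the robot touches nothing.
It fails at once if the cover is let fall (contact force between cover and anything else below 0.01 N and linear speed of cover above 0.6 m/s).
It fails at once if a bystander is pushed more than 30 mm away (distance of any of tape_measure, cast_hub, marker from where it was at the start of the episode above 0.03 m).
It also fails if it takes over 72 s, if anything falls off the work surface, if the arm or the gripper's body presses on something with over 40 N, if the wrist force passes 120 N, or if a joint passes its speed limit or range.

## Working session

There is one attempt and no reset: what is moved stays moved. The work goes in short steps, Python scripts to look and compute and a shell command to move; the robot and the scene stay as the last step left them, time stands still between calls to the robot, and variables do not carry over. Pictures are saved under pics/ and viewed, at most 12 in all, crops included, and the job is handed in when it is done.

```bash
mkdir -p pics; cat > h.py <<'E'
import numpy as np, cv2
from workcell import status, optics, ctrl
from scipy.spatial.transform import Rotation as R
def cam(n):
    d=optics.get_image(n); d['img']=cv2.cvtColor(np.asarray(d['frame']),cv2.COLOR_RGB2BGR)
    return d
def ray(d,p):
    K=np.array([[d['fx'],0,d['cx']],[0,d['fy'],d['cy']],[0,0,1.]])
    u=cv2.undistortPoints(np.array(p,float).reshape(-1,1,2),K,np.array([d['k1'],0,0,0.])).reshape(-1,2)
    M=R.from_rotvec(np.ravel(d['rvec'])).as_matrix(); t=np.ravel(d['tvec'])
    return -M.T@t, np.c_[u,np.ones(len(u))]@M
def plane(d,p,z):
    o,r=ray(d,p); return o+r*((z-o[2])/r[:,2])[:,None]
def proj(d,P):
    K=np.array([[d['fx'],0,d['cx']],[0,d['fy'],d['cy']],[0,0,1.]])
    return cv2.projectPoints(np.array(P,float).reshape(-1,1,3),np.ravel(d['rvec']).astype(float),np.ravel(d['tvec']).astype(float),K,np.array([d['k1'],0,0,0.]))[0].reshape(-1,2)
E
python3 - <<'E'
from h import *
for n in('scene','top'):
    d=cam(n); cv2.imwrite(f'pics/{n}0.png',d['img']); print(n,d['fx'],d['k1'],ray(d,[(320,200)]))
s=status.get_obs();print(s)
E
```

```text
scene 515.0592559870914 -0.16785579113876553 (array([ -60.4371488 , -432.47933322, 1011.93989404]), array([[ 0.49132457,  0.37562912, -0.78621379]]))
top 479.58032031158956 0.04460792101493007 (array([ 478.52827153,   25.40865231, 1253.72019373]), array([[ 0.08944736, -0.0079872 , -0.99596004]]))
{'t': 0.1, 'qpos': array([ 1.13302629e+00,  4.23798112e-01,  1.63062341e+00, -1.99523567e-05,
        1.08860754e+00, -1.89860090e-02]), 'qvel': array([ 0.00014303, -0.0017517 , -0.00328906, -0.00093349,  0.00238147,
        0.00095295]), 'joint_torque': array([ 1.24392354e-03, -5.45612776e+01, -2.74322230e+01,  6.44617947e-02,
        1.89679570e-02, -6.71959128e-05]), 'ee_pos': array([253.90347397, 570.51810475, 210.85454935]), 'orientation': array([-6.52949465e-01, -3.07267335e+00,  2.20377924e-03]), 'ft_force': array([ 0.2009181 , -1.29417705, -0.45130246]), 'moment': array([-0.01012513, -0.02371766, -0.01082151]), 'grasp_force': 0.0, 'width': 87.6925000754223}
```

View pics/top0.png

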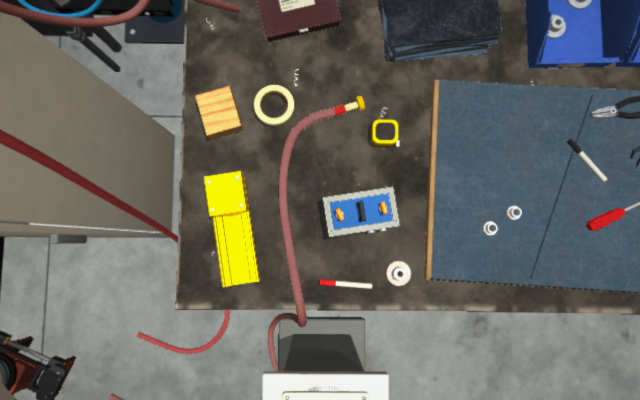

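View pics/scene0.png

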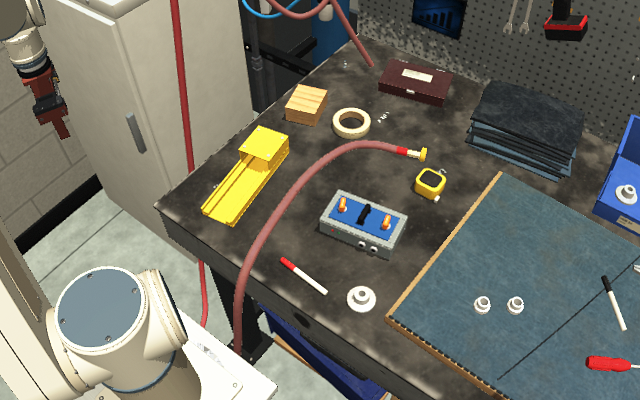

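The top view shows the box at about (361,212) with screws at (340,214) and (382,209), and the rack with its roof at (225,193) and mouth at (240,283). The hose runs between them. The scene view shows the same objects unobstructed.

```bash
cat >> h.py <<'E'
def mask(d,lo,hi,win=None):
    h=cv2.cvtColor(d['img'],cv2.COLOR_BGR2HSV); m=cv2.inRange(h,np.array(lo),np.array(hi))
    if win: 
        w=np.zeros_like(m); x0,y0,x1,y1=win; w[y0:y1,x0:x1]=m[y0:y1,x0:x1]; m=w
    return m
def blobs(m,amin=15):
    c,_=cv2.findContours(m,cv2.RETR_EXTERNAL,cv2.CHAIN_APPROX_NONE)
    return sorted([q for q in c if cv2.contourArea(q)>amin],key=cv2.contourArea,reverse=True)
def cen(c):
    m=cv2.moments(c); return m['m10']/m['m00'],m['m01']/m['m00']
def tri(rays):
    A=0;b=0
    for o,r in rays:
        r=r/np.linalg.norm(r); P=np.eye(3)-np.outer(r,r); A=A+P; b=b+P@o
    return np.linalg.solve(A,b)
def rect(c,d,z):
    P=plane(d,c.reshape(-1,2),z)[:,:2].astype(np.float32); return cv2.minAreaRect(P)
E
python3 - <<'E'
from h import *
W={'top':(310,175,410,245),'scene':(310,180,415,265)}; WY={'top':(195,165,265,295),'scene':(195,120,295,230)}
for n in W:
    d=cam(n)
    b=blobs(mask(d,(95,120,60),(125,255,255),W[n]),100)
    print(n,'cover',[ (rect(c,d,55)) for c in b[:2]])
    for c in blobs(mask(d,(5,120,120),(22,255,255),W[n])):
        p=cen(c); print(' screw',p,cv2.contourArea(c),plane(d,[p],73 if n=='top' else 69)[0],rect(c,d,73))
    for c in blobs(mask(d,(0,0,0),(180,255,50),W[n]),30): print(' blk',cen(c),cv2.contourArea(c),rect(c,d,75))
    y=blobs(mask(d,(22,120,90),(35,255,255),WY[n]),100)[0]
    h=cv2.approxPolyDP(cv2.convexHull(y),2,True).reshape(-1,2)
    print(' rack hull'); 
    for p in h: print('  ',p,*[plane(d,[p],z)[0][:2].round(1) for z in(0,24,62)])
    hose=0
    x0,y0,x1,y1=WY[n]; cv2.imwrite(f'pics/{n}_rk.png',cv2.resize(d['img'][y0:y1,x0:x1],None,fx=4,fy=4,interpolation=cv2.INTER_CUBIC)); x0,y0,x1,y1=W[n]; cv2.imwrite(f'pics/{n}_bx.png',cv2.resize(d['img'][y0:y1,x0:x1],None,fx=6,fy=6,interpolation=cv2.INTER_CUBIC))
E
cd pics; python3 -c "
import cv2,numpy as np
a=cv2.imread('top_rk.png');b=cv2.imread('top_bx.png');b=cv2.resize(b,(500,350));o=np.zeros((520,785,3),np.uint8);o[:,:280]=a[:520];o[:350,282:782]=b;cv2.imwrite('combo.png',o)"
```

```text
top cover [((559.177001953125, -86.32231140136719), (67.2544937133789, 147.75193786621094), 9.17410945892334)]
 screw (383.19850187265916, 207.34082397003743) 44.5 [ 567.59291467 -140.23270926   73.        ] ((567.6299438476562, -140.25633239746094), (28.123384475708008, 12.615219116210938), 13.781328201293945)
 screw (339.1363636363636, 214.3939393939394) 33.0 [549.30407276 -31.49810672  73.        ] ((549.5595092773438, -32.13917541503906), (28.644573211669922, 12.157354354858398), 26.757173538208008)
 blk (322.24169530355096, 218.98625429553263) 145.5 ((537.5765380859375, 10.22056770324707), (94.18827819824219, 13.152897834777832), 10.077113151550293)
 blk (398.0497512437811, 181.63184079601987) 33.5 ((628.6034545898438, -178.98667907714844), (17.85890769958496, 23.894710540771484), 80.26766204833984)
 rack hull
   [241 171] [666.1 223.8] [662.5 220. ] [656.9 214. ]
   [259 281] [380.2 171.1] [382.1 168.4] [385.1 163.9]
   [222 287] [364.6 265.7] [366.8 261.1] [370.3 253.8]
   [203 177] [649.3 322.8] [646.  317.1] [640.9 308.1]
scene cover [((556.7298583984375, -85.7360610961914),
[... 541 characters left out ...]
586914), (60.2308464050293, 15.703692436218262), 9.70764446258545)
 blk (333.40512820512816, 236.9) 65.0 ((460.316650390625, -83.2230224609375), (22.16835594177246, 125.72065734863281), 0.049269646406173706)
 blk (411.2172284644194, 231.70411985018723) 44.5 ((576.4006958007812, -201.3336181640625), (34.94974136352539, 17.415668487548828), 3.213953733444214)
 rack hull
   [271 168] [581.4 219.4] [566.1 204. ] [542.  179.5]
   [232 221] [392.5 184.7] [381.8 170.1] [364.8 146.9]
   [224 223] [376.4 196.4] [366.  181.5] [349.6 157.9]
   [214 219] [370.3 224.7] [360.1 209.1] [343.9 184.4]
   [200 207] [375.9 279.3] [365.6 262.5] [349.2 235.7]
   [240 159] [556.7 308.2] [542.1 290.6] [518.9 262.8]
```

View pics/combo.png

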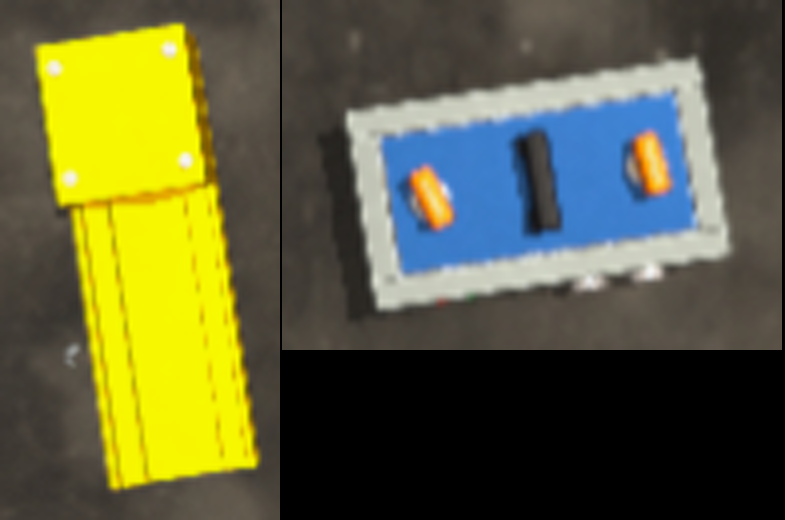

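The crop shows the rack's roof end at the top and its mouth at the bottom. It also shows both wings lying across the cover, the left one about 15° on already.

```bash
cat >> h.py <<'E'
def go(x,y,z,ydeg):
    s=status.get_obs(); R0=R.from_rotvec(s['orientation']); a=np.radians(ydeg)
    ty=np.array([np.cos(a),np.sin(a),0]); tz=np.array([0,0,-1.]); Rt=R.from_matrix(np.c_[np.cross(ty,tz),ty,tz])
    print('t',s['t'],'at',s['ee_pos'].round(1),'w',round(s['width'],1),'F',s['ft_force'].round(1),'shift',R0.inv().apply(np.array([x,y,z])-s['ee_pos']).round(1),'turn',(R0.inv()*Rt).as_rotvec().round(3))
E
python3 -c "
from h import *
go(567.3,-139.7,130,-76)"
```

```text
t 0.2 at [254.  570.7 211.1] w 87.6 F [ 0.2 -0.3 -0.5] shift [-575.1 -521.5   81.6] turn [-0.000e+00  1.000e-03  2.478e+00]
```

```bash
python3 -m inch '[[[-575,-521.5,40,0,0,2.478,34],[-575,-521.5,40,0,0,2.478,34],[-575,-521.5,40,0,0,2.478,34],[-575,-521.5,40,0,0,2.478,34],[-575,-521.5,40,0,0,2.478,34],[-575,-521.5,40,0,0,2.478,34],[-575,-521.5,40,0,0,2.478,34],[-575,-521.5,40,0,0,2.478,34],[-575,-521.5,40,0,0,2.478,34],[-575,-521.5,40,0,0,2.478,34],[-575,-521.5,40,0,0,2.478,34],[-575,-521.5,40,0,0,2.478,34],[-575,-521.5,40,0,0,2.478,34],[-575,-521.5,40,0,0,2.478,34],[-575,-521.5,40,0,0,2.478,34],[-575,-521.5,40,0,0,2.478,34],[-575,-521.5,40,0,0,2.478,34],[-575,-521.5,81,0,0,2.478,34],[-575,-521.5,81,0,0,2.478,34],[-575,-521.5,81,0,0,2.478,34]]]'
python3 -c "
from h import *
go(567.3,-139.7,105,-76)
d=cam('scene');cv2.imwrite('pics/s1.png',cv2.resize(d['img'][100:300,280:480],(600,600),interpolation=cv2.INTER_CUBIC))"
```

```text
t: 2.2
ee_pos: [566.6, -139.0, 130.2]
orientation: [-3.117, -0.384, 0.004]
ft_force: [1.0, 0.4, 0.3]
width: 29.9
grasp_force: 0.0
t 2.2 at [ 566.6 -139.   130.2] w 29.9 F [1.  0.4 0.3] shift [ 0.6  0.9 25.2] turn [-0.001  0.002  0.001]
```

View pics/s1.png

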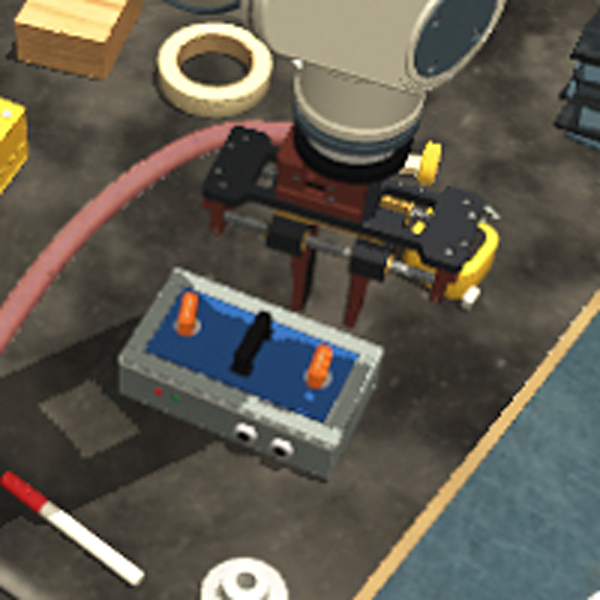

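The fingers are above the right screw, with their tips near (302,308) and (353,325) in the crop. That puts their midpoint at about (389,205) in the full image. I'll check that against the projection.

```bash
python3 -c "
from h import *
d=cam('scene');print(proj(d,[(566.6,-139,111),(566.6,-139,116)]))"
python3 -m inch '[[[0.5,0.8,15,0,0,0,34],[0.5,0.8,30,0,0,0,34],[0.5,0.8,45,0,0,0,34],[0.5,0.8,53,0,0,0,34],[0.5,0.8,53,0,0,0,34],[0.5,0.8,53,0,0,0,34],[0.5,0.8,53,0,0,0,0],[0.5,0.8,53,0,0,0,0],[0.5,0.8,53,0,0,0,0],[0.5,0.8,53,0,0,0,0],[0.5,0.8,53,0,0,0,0],[0.5,0.8,53,0,0,0,0]]]'
```

```text
[[387.54408404 210.56445347]
 [387.75673865 209.18578877]]
t: 3.5
ee_pos: [568.1, -139.9, 77.7]
orientation: [3.118, 0.384, 0.0]
ft_force: [-0.3, 0.0, 0.1]
width: 0.3
grasp_force: 0.0
```

```bash
python3 -c "
from h import *
d=cam('scene');a=cv2.resize(d['img'][170:270,300:420],(720,600),interpolation=cv2.INTER_CUBIC);cv2.imwrite('pics/s2.png',a)"
```

```text
(no output)
```

View pics/s2.png

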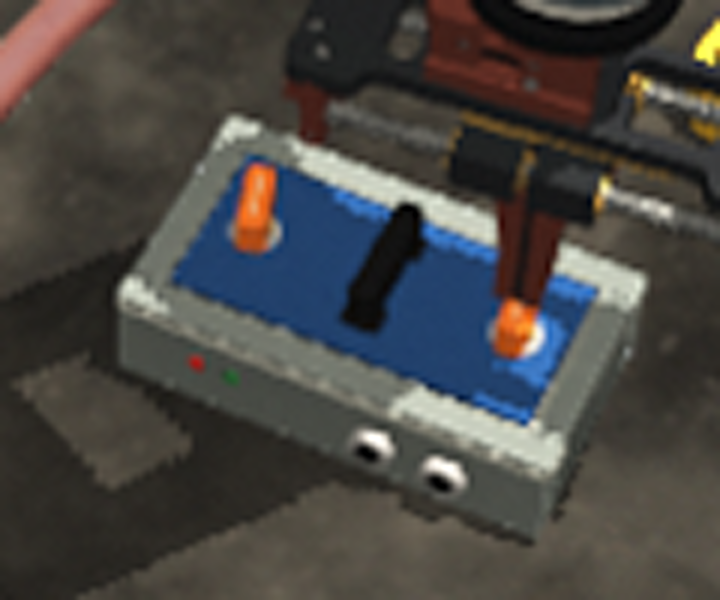

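The fingers shut without the wing. Their tips at crop (520,300) seem to be above or behind it, so I'll check the tip length.

```bash
python3 -c "
from h import *
print(ctrl.tcp_to_tips)
s=status.get_obs();p=s['ee_pos'];print(p)
for n in ('scene','top'):
  d=cam(n)
  print(n,[(dz,proj(d,[p+[0,0,dz]]).round(1)) for dz in(0,-10,-19)])
  print('screwpts',[(z,proj(d,[(567.3,-139.7,z)]).round(1)) for z in (59,79)])
  cv2.imwrite(f'pics/{n}3.png',cv2.resize(d['img'][170:250,310:430],(780,520),interpolation=cv2.INTER_CUBIC))
"
```

```text
19.0
[ 568.03869102 -139.91540866   77.61297346]
scene [(0, array([[386.8, 219.3]])), (-10, array([[386.4, 221.9]])), (-19, array([[386.1, 224.2]]))]
screwpts [(59, array([[385.8, 224.3]])), (79, array([[386.6, 219.1]]))]
top [(0, array([[383.3, 207. ]])), (-10, array([[382.8, 207.3]])), (-19, array([[382.3, 207.6]]))]
screwpts [(59, array([[382.2, 207.9]])), (79, array([[383.3, 207.3]]))]
```

View pics/top3.png

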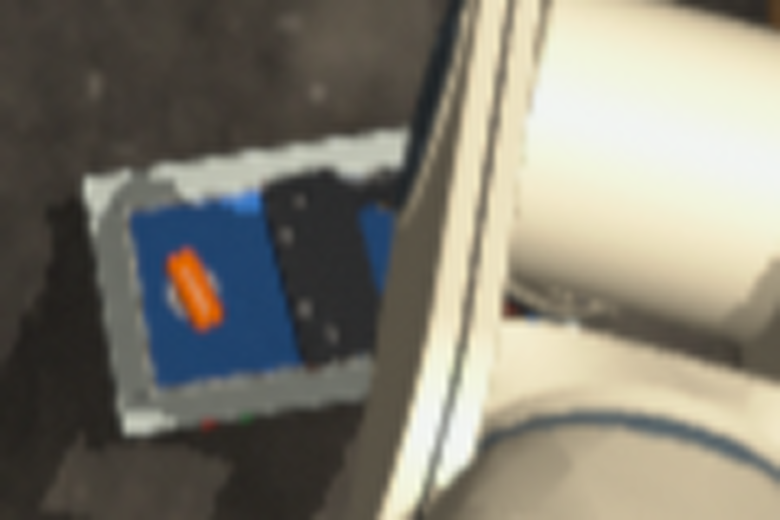

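The seen tips match the projection of the TCP itself rather than a point 19 mm beyond it, so the fingers shut just above the wing. I'll reopen and go lower while watching the force.

```bash
python3 -m inch '[[[0,0,-3,0,0,0,34],[0,0,-3,0,0,0,34],[0,0,-3,0,0,0,34],[0,0,-3,0,0,0,34],[0,0,0,0,0,0,34],[0,0,3,0,0,0,34],[0,0,6,0,0,0,34],[0,0,9,0,0,0,34],[0,0,12,0,0,0,34],[0,0,12,0,0,0,34]]]'
python3 -m inch '[[[0,0,2,0,0,0,34],[0,0,4,0,0,0,34],[0,0,4,0,0,0,0],[0,0,4,0,0,0,0],[0,0,4,0,0,0,0],[0,0,4,0,0,0,0],[0,0,4,0,0,0,0]]]'
```

```text
t: 4.65
ee_pos: [567.7, -139.8, 65.0]
orientation: [-3.118, -0.383, 0.001]
ft_force: [-0.5, 0.2, 0.7]
width: 29.9
grasp_force: 0.0
t: 5.35
ee_pos: [568.1, -139.9, 61.7]
orientation: [3.118, 0.384, 0.0]
ft_force: [0.6, 0.1, -0.1]
width: 11.6
grasp_force: 29.9
```

Gripped at 11.6 mm, so from here the tips are taken to be about at the TCP reading. Turning the screw counter-clockwise, which is negative about tool z.

```bash
python3 -m inch '[[[0,0,4,0,0,-0.13,0],[0,0,4,0,0,-0.26,0],[0,0,4,0,0,-0.39,0],[0,0,4,0,0,-0.52,0],[0,0,4,0,0,-0.65,0],[0,0,4,0,0,-0.78,0],[0,0,4,0,0,-0.91,0],[0,0,4,0,0,-1.04,0],[0,0,4,0,0,-1.17,0],[0,0,4,0,0,-1.3,0],[0,0,4,0,0,-1.4,0],[0,0,4,0,0,-1.47,0],[0,0,4,0,0,-1.47,0],[0,0,4,0,0,-1.47,0]]]'
python3 -c "
from h import *
go(548.8,-31.3,110,-63); print(status.get_obs()['moment'])"
```

```text
t: 6.75
ee_pos: [567.8, -139.0, 60.2]
orientation: [-2.055, -2.375, -0.001]
ft_force: [-9.9, 7.2, 28.3]
width: 11.2
grasp_force: 30.0
t 6.75 at [ 567.8 -139.    60.2] w 11.2 F [-9.9  7.2 28.3] shift [109.4  -3.4 -49.6] turn [-1.000e-03 -1.000e-03  1.243e+00]
[ 1.23387469  1.69655778 -0.00191065]
```

```bash
python3 -m inch '[[[0,0,-3,0,0,0,0],[0,0,-3,0,0,0,34],[0,0,-3,0,0,0,34],[0,0,-3,0,0,0,34],[0,0,-3,0,0,0,34],[0,0,-25,0,0,0,34],[0,0,-53,0,0,0,34],[0,0,-53,0,0,0,34],[0,0,-53,0,0,0,34]]]'
python3 -c "
from h import *
go(548.8,-31.3,110,-63)"
```

```text
t: 7.65
ee_pos: [568.3, -140.1, 110.7]
orientation: [2.055, 2.375, 0.001]
ft_force: [-0.4, -0.4, -0.4]
width: 30.2
grasp_force: 0.0
t 7.65 at [ 568.3 -140.1  110.7] w 30.2 F [-0.4 -0.4 -0.4] shift [110.4  -3.7   0.7] turn [ 1.000e-03 -0.000e+00  1.243e+00]
```

```bash
python3 -m inch '[[[40,-1,0,0,0,0.14,34],[80,-2.5,0,0,0,0.28,34],[110,-3.5,0,0,0,0.42,34],[110,-3.5,0,0,0,0.56,34],[110,-3.5,0,0,0,0.7,34],[110,-3.5,0,0,0,0.84,34],[110,-3.5,0,0,0,0.98,34],[110,-3.5,0,0,0,1.12,34],[110,-3.5,0,0,0,1.243,34],[110,-3.5,0,0,0,1.243,34],[110,-3.5,0,0,0,1.243,34]]]'
python3 -c "
from h import *
go(548.8,-31.3,61.5,-63)
d=cam('top')
for c in blobs(mask(d,(5,120,120),(22,255,255),(310,175,410,245))): print(cen(c),rect(c,d,73))
cv2.imwrite('pics/top4.png',d['img'])
d=cam('scene')
for c in blobs(mask(d,(5,120,120),(22,255,255),(310,180,415,265))): print(cen(c),rect(c,d,73))
"
```

```text
t: 8.75
ee_pos: [548.2, -31.5, 109.6]
orientation: [-3.053, -0.739, 0.002]
ft_force: [-0.7, 0.7, -0.2]
width: 29.5
grasp_force: 0.0
t 8.75 at [548.2 -31.5 109.6] w 29.5 F [-0.7  0.7 -0.2] shift [ 0.7  0.1 48.1] turn [-0.001  0.001  0.004]
(386.85185185185185, 222.625) ((563.4677734375, -141.44375610351562), (24.42552947998047, 30.192466735839844), 7.38456916809082)
(342.4968553459119, 204.53773584905662) ((546.6002807617188, -33.39726638793945), (38.08827590942383, 11.519845008850098), 34.985538482666016)
```

```bash
python3 -m inch '[[[0.5,0,15,0,0,0,34],[0.5,0,28,0,0,0,34],[0.5,0,38,0,0,0,34],[0.5,0,44,0,0,0,34],[0.5,0,48,0,0,0,34],[0.5,0,48,0,0,0,34],[0.5,0,48,0,0,0,0],[0.5,0,48,0,0,0,0],[0.5,0,48,0,0,0,0],[0.5,0,48,0,0,0,0],[0.5,0,48,0,0,0,0]]]'
python3 -m inch '[[[0,0,0,0,0,-0.13,0],[0,0,0,0,0,-0.26,0],[0,0,0,0,0,-0.39,0],[0,0,0,0,0,-0.52,0],[0,0,0,0,0,-0.65,0],[0,0,0,0,0,-0.78,0],[0,0,0,0,0,-0.91,0],[0,0,0,0,0,-1.04,0],[0,0,0,0,0,-1.15,0],[0,0,0,0,0,-1.23,0],[0,0,0,0,0,-1.28,0],[0,0,0,0,0,-1.28,0],[0,0,0,0,0,-1.28,0]]]'
python3 -c "
from h import *
go(548.8,-31.3,110,-80.5); print(status.get_obs()['moment'])"
```

```text
t: 9.95
ee_pos: [549.6, -31.4, 63.0]
orientation: [3.054, 0.734, 0.001]
ft_force: [0.5, -1.5, 3.8]
width: 11.9
grasp_force: 30.0
t: 11.25
ee_pos: [549.7, -31.5, 63.0]
orientation: [2.013, 2.411, 0.001]
ft_force: [-0.2, -1.5, 3.9]
width: 11.8
grasp_force: 30.0
t 11.25 at [549.7 -31.5  63. ] w 11.8 F [-0.2 -1.5  3.9] shift [  0.3  -0.9 -47. ] turn [ 1.000e-03 -1.000e-03  1.585e+00]
[-0.27878467  0.04198879 -0.0287079 ]
```

```bash
python3 -m inch '[[[0,0,0,0,0,0,34],[0,0,0,0,0,0,34],[0,0,0,0,0,0,34],[0,0,0,0,0,0,34],[0,0,-20,0,0,0,34],[0,0,-48,0,0,0,34],[0,0,-48,0,0,0,34],[0,0,-48,0,0,0,34]]]'
python3 -c "
from h import *
go(558.4,-85.8,110,-80.5)"
```

```text
t: 12.05
ee_pos: [549.4, -31.3, 110.8]
orientation: [2.011, 2.412, 0.001]
ft_force: [0.1, 0.3, -0.1]
width: 29.8
grasp_force: 0.0
t 12.05 at [549.4 -31.3 110.8] w 29.8 F [ 0.1  0.3 -0.1] shift [-55.2  -1.    0.8] turn [ 1.000e-03 -1.000e-03  1.586e+00]
```

```bash
python3 -m inch '[[[-30,-1,0,0,0,0.14,34],[-55,-1,0,0,0,0.28,34],[-55,-1,0,0,0,0.42,34],[-55,-1,0,0,0,0.56,34],[-55,-1,0,0,0,0.7,34],[-55,-1,0,0,0,0.84,34],[-55,-1,0,0,0,0.98,34],[-55,-1,0,0,0,1.12,34],[-55,-1,0,0,0,1.26,34],[-55,-1,0,0,0,1.4,34],[-55,-1,0,0,0,1.5,34],[-55,-1,0,0,0,1.586,34],[-55,-1,0,0,0,1.586,34],[-55,-1,0,0,0,1.586,34]]]'
python3 -c "
from h import *
go(558.4,-85.8,61.5,-80.5)
d=cam('scene')
for c in blobs(mask(d,(5,120,120),(22,255,255),(310,180,415,265))): print(cen(c),rect(c,d,73))
cv2.imwrite('pics/s5.png',cv2.resize(d['img'][160:270,300:420],(654,600),interpolation=cv2.INTER_CUBIC))"
```

```text
t: 13.45
ee_pos: [557.5, -85.5, 109.6]
orientation: [-3.13, -0.264, 0.003]
ft_force: [0.5, 0.4, 0.1]
width: 30.0
grasp_force: 0.0
t 13.45 at [557.5 -85.5 109.6] w 30.0 F [0.5 0.4 0.1] shift [ 0.9  0.5 48.1] turn [-0.001  0.002  0.002]
(341.9441233140655, 204.51252408477842) ((544.4761962890625, -32.299034118652344), (25.076852798461914, 32.74503707885742), 9.113914489746094)
(386.09053497942386, 221.93827160493828) ((563.646728515625, -140.28480529785156), (24.493703842163086, 29.88759994506836), 9.07866382598877)
```

View pics/s5.png

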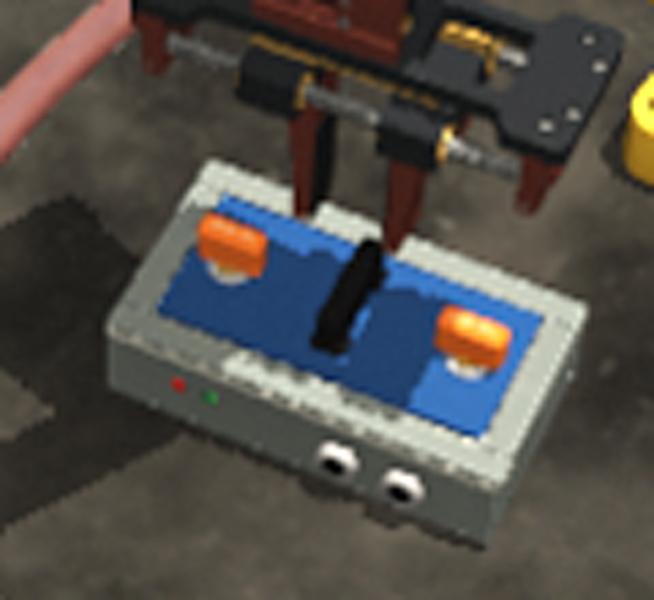

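Both wings, at crop (232,246) and (474,337), now lie along the cover's length, and the fingers are above the bar. Next I grip the bar and lift.

```bash
python3 -m inch '[[[0.9,0.4,15,0,0,0,34],[0.9,0.4,28,0,0,0,34],[0.9,0.4,38,0,0,0,34],[0.9,0.4,45,0,0,0,34],[0.9,0.4,48.5,0,0,0,34],[0.9,0.4,48.5,0,0,0,34],[0.9,0.4,48.5,0,0,0,0],[0.9,0.4,48.5,0,0,0,0],[0.9,0.4,48.5,0,0,0,0],[0.9,0.4,48.5,0,0,0,0],[0.9,0.4,48.5,0,0,0,0]]]'
python3 -m inch '[[[0,0,-2,0,0,0,0],[0,0,-5,0,0,0,0],[0,0,-8,0,0,0,0],[0,0,-12,0,0,0,0],[0,0,-12,0,0,0,0]]]'
```

```text
t: 14.6
ee_pos: [559.5, -85.9, 62.5]
orientation: [3.131, 0.26, 0.001]
ft_force: [0.2, -0.0, 3.3]
width: 11.3
grasp_force: 30.0
t: 15.1
ee_pos: [559.4, -85.9, 74.6]
orientation: [3.131, 0.26, 0.001]
ft_force: [0.0, -0.7, -3.2]
width: 11.7
grasp_force: 30.0
```

```bash
python3 -m inch '[[[0,0,-10,0,0,0,0],[0,0,-25,0,0,0,0],[0,0,-45,0,0,0,0],[0,0,-65,0,0,0,0],[0,0,-85,0,0,0,0],[0,0,-105,0,0,0,0],[0,0,-115,0,0,0,0],[0,0,-115,0,0,0,0],[0,0,-115,0,0,0,0]]]'
python3 -c "
from h import *
go(462.4,229.6,190,9.56)
d=cam('scene');
b=blobs(mask(d,(95,120,60),(125,255,255),(310,80,430,230)),60)
print([rect(c,d,182) for c in b[:3]])
for c in blobs(mask(d,(5,120,120),(22,255,255),(310,80,430,230))): print(cen(c),rect(c,d,196))
d=cam('top');
y=blobs(mask(d,(22,120,90),(35,255,255),(195,165,265,295)),100)[0]
print(rect(y,d,24))
"
```

```text
t: 16.0
ee_pos: [558.8, -85.8, 189.0]
orientation: [-3.131, -0.26, 0.0]
ft_force: [0.4, 0.3, -3.4]
width: 11.3
grasp_force: 30.0
t 16.0 at [558.8 -85.8 189. ] w 11.3 F [ 0.4  0.3 -3.4] shift [ -43. -327.   -1.] turn [-0.     0.    -1.572]
[((555.9315795898438, -86.24954223632812), (72.01451110839844, 149.39877319335938), 9.670602798461914)]
(317.6931067044381, 109.56562795089707) ((666.0615234375, 124.58283996582031), (109.88650512695312, 38.329532623291016), 37.48371505737305)
(391.5330396475771, 186.09104258443463) ((566.1788330078125, -139.538818359375), (28.76593017578125, 29.598339080810547), 22.541399002075195)
(343.3410852713178, 168.1984496124031) ((546.4948120117188, -31.000354766845703), (26.750152587890625, 34.101253509521484), 7.652859687805176)
(422.1721439749608, 190.21909233176837) ((594.230224609375, -195.66159057617188), (47.27831268310547, 21.16448974609375), 81.37734985351562)
(421.60526315789474, 158.71929824561403) ((679.426513671875, -149.21145629882812), (33.869956970214844, 12.335654258728027), 15.86424446105957)
((514.9429931640625, 242.55471801757812), (290.02294921875, 104.63238525390625), 9.626750946044922)
```

```bash
python3 -m inch '[[[-2,-15,0,0,0,-0.05,0],[-5,-38,0,0,0,-0.15,0],[-8,-62,0,0,0,-0.27,0],[-11,-86,0,0,0,-0.39,0],[-14,-110,0,0,0,-0.51,0],[-17,-134,0,0,0,-0.63,0],[-20,-158,0,0,0,-0.75,0],[-23,-182,0,0,0,-0.87,0],[-26,-206,0,0,0,-0.99,0],[-30,-230,0,0,0,-1.11,0],[-33,-254,0,0,0,-1.23,0],[-36,-278,0,0,0,-1.35,0],[-39,-300,0,0,0,-1.45,0],[-42,-318,0,0,0,-1.54,0],[-43,-328,0,0,0,-1.572,0],[-43,-328,0,0,0,-1.572,0],[-43,-328,0,0,0,-1.572,0],[-43,-328,0,0,0,-1.572,0]]]'
python3 -c "
from h import *
go(462.2,230.6,60,9.56)
d=cam('scene')
P=status.get_obs()['ee_pos'];print(proj(d,[P]))
x,y=proj(d,[P])[0].astype(int)
cv2.imwrite('pics/s6.png',cv2.resize(d['img'][y-60:y+90,x-80:x+80],(640,600),interpolation=cv2.INTER_CUBIC))
b=blobs(mask(d,(95,120,60),(125,255,255),(x-80,y-60,x+80,y+60)),60)
print([(cen(c),rect(c,d,P[2]-7.5)) for c in b[:3]])
"
```

```text
t: 17.9
ee_pos: [462.6, 229.9, 188.9]
orientation: [2.03, 2.397, -0.001]
ft_force: [-0.2, 0.3, -3.6]
width: 11.7
grasp_force: 30.0
t 17.9 at [462.6 229.9 188.9] w 11.7 F [-0.2  0.3 -3.6] shift [  0.8  -0.3 128.9] turn [-0.     0.    -0.001]
[[226.87060287 141.94846627]]
[((224.70756958587913, 151.09538357094365), ((459.2879638671875, 228.13577270507812), (151.05252075195312, 70.75714874267578), 10.2715482711792))]
```

View pics/s6.png

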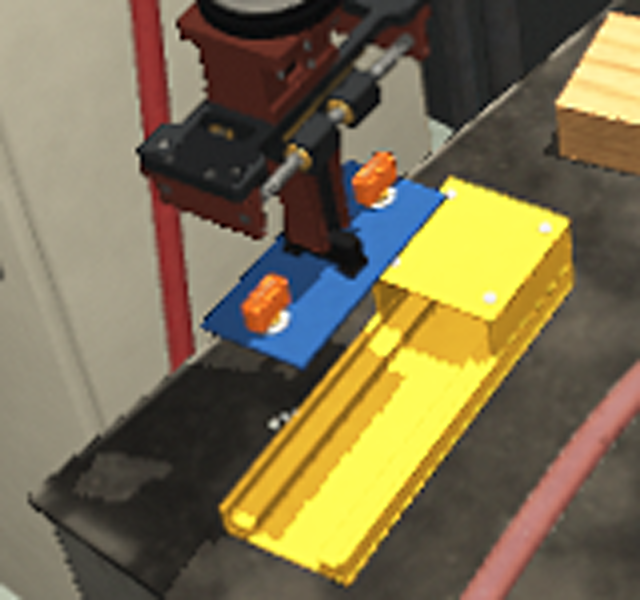

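The cover hangs level and lengthwise above the rack's open part, with its end at crop (440,195) short of the roof when allowing for height. Lowering it now.

```bash
python3 -m inch '[[[0.8,0,12,0,0,0,0],[0.8,0,30,0,0,0,0],[0.8,0,50,0,0,0,0],[0.8,0,70,0,0,0,0],[0.8,0,90,0,0,0,0],[0.8,0,110,0,0,0,0],[0.8,0,124,0,0,0,0],[0.8,0,134,0,0,0,0],[0.8,0,142,0,0,0,0],[0.8,0,150,0,0,0,0],[0.8,0,154,0,0,0,0],[0.8,0,156,0,0,0,0],[0.8,0,156,0,0,0,0]]]'
python3 -m inch '[[[0,0,1,0,0,0,0],[0,0,2,0,0,0,0],[0,0,3,0,0,0,0],[0,0,4,0,0,0,0],[0,0,4,0,0,0,0]]]'
```

```text
t: 19.25
ee_pos: [462.6, 231.4, 33.2]
orientation: [2.028, 2.399, 0.0]
ft_force: [0.9, -0.3, -2.6]
width: 11.5
grasp_force: 30.0
t: 19.75
ee_pos: [462.3, 231.3, 29.0]
orientation: [-2.028, -2.399, 0.0]
ft_force: [-0.3, -0.5, -3.9]
width: 11.0
grasp_force: 30.0
```

```bash
python3 -m inch '[[[0,0,1,0,0,0,0],[0,0,1,0,0,0,0]]]'; python3 -m inch '[[[0,0,0.7,0,0,0,0],[0,0,1,0,0,0,0],[0,0,1,0,0,0,0]]]'
```

```text
t: 19.95
ee_pos: [462.5, 231.4, 28.5]
orientation: [2.028, 2.399, 0.0]
ft_force: [-1.6, -0.9, 3.3]
width: 11.5
grasp_force: 30.0
t: 20.25
ee_pos: [462.5, 231.3, 28.5]
orientation: [2.028, 2.399, 0.0]
ft_force: [-4.9, -3.6, 17.7]
width: 11.4
grasp_force: 30.0
```

It touched at 28.5, as predicted. I'll ease off, release, go up and look.

```bash
python3 -m inch '[[[0,0,-1,0,0,0,0],[0,0,-1,0,0,0,30],[0,0,-1,0,0,0,30],[0,0,-1,0,0,0,30],[0,0,-1,0,0,0,30],[0,0,-10,0,0,0,30],[0,0,-30,0,0,0,30],[0,0,-60,0,0,0,30],[0,0,-90,0,0,0,30],[0,0,-90,0,0,0,30]]]'
python3 -c "
from h import *
go(364.5,213,115,99.56)
d=cam('scene')
W=(180,110,300,235)
b=blobs(mask(d,(95,120,60),(125,255,255),W),60)
print([(cen(c),rect(c,d,21)) for c in b[:3]])
for c in blobs(mask(d,(5,120,120),(18,255,255),W)): print(plane(d,[cen(c)],35))
cv2.imwrite('pics/s7.png',cv2.resize(d['img'][115:235,180:300],(600,600),interpolation=cv2.INTER_CUBIC))
"
```

```text
t: 21.25
ee_pos: [464.9, 232.5, 121.1]
orientation: [2.027, 2.397, 0.01]
ft_force: [0.4, -0.4, -0.4]
width: 26.2
grasp_force: 0.0
t 21.25 at [464.9 232.5 121.1] w 26.2 F [ 0.4 -0.4 -0.4] shift [  -2.6 -102.3    5.4] turn [ 0.007  0.004 -1.571]
[((234.3796194657885, 193.22594218807168), ((459.2822265625, 229.1868896484375), (148.03651428222656, 67.90921020507812), 10.086331367492676))]
[[746.29644782 276.06148402  35.        ]]
[[511.97059674 236.07212238  35.        ]]
[[403.69344772 217.54183699  35.        ]]
```

View pics/s7.png

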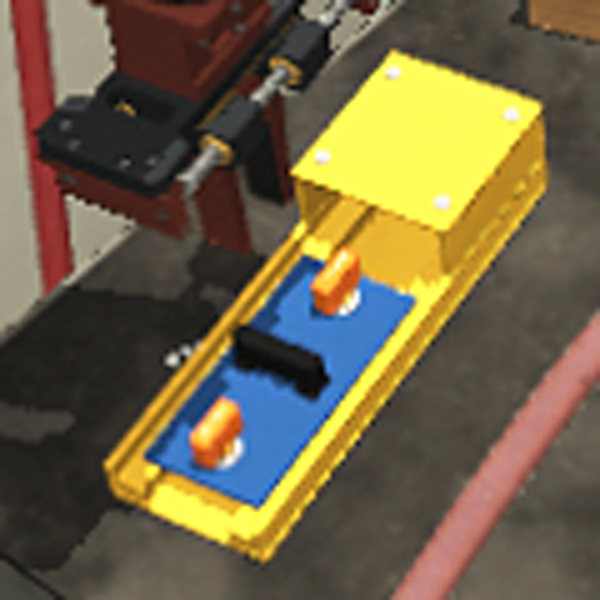

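The cover lies flat on the ledges between the rails, with its near end at crop (205,480) and the bar at (280,358) well clear of the roof. Next I move the shut fingers behind the near end.

```bash
python3 -c "
from h import *
go(367.7,213.7,70,99.56)"
python3 -m inch '[[[0,-30,0,0,0,-0.14,0],[-1,-65,0,0,0,-0.28,0],[-2,-95,0,0,0,-0.42,0],[-2,-99,0,0,0,-0.56,0],[-2,-99,0,0,0,-0.7,0],[-2,-99,0,0,0,-0.84,0],[-2,-99,0,0,0,-0.98,0],[-2,-99,0,0,0,-1.12,0],[-2,-99,0,0,0,-1.26,0],[-2,-99,0,0,0,-1.4,0],[-2,-99,0,0,0,-1.5,0],[-2,-99,0,0,0,-1.571,0],[-2,-99,20,0,0,-1.571,0],[-2,-99,50,0,0,-1.571,0],[-2,-99,50,0,0,-1.571,0],[-2,-99,50,0,0,-1.571,0]]]'
python3 -c "
from h import *
go(367.7,213.7,15,99.56)"
```

```text
t 21.3 at [463.9 232.  119.3] w 26.5 F [-0.4  0.2 -0.3] shift [ -2.1 -98.1  48.9] turn [ 0.005  0.003 -1.571]
t: 22.9
ee_pos: [364.2, 212.4, 66.6]
orientation: [0.262, -3.128, 0.002]
ft_force: [0.1, -0.1, 0.2]
width: 0.6
grasp_force: 0.0
t 22.9 at [364.2 212.4  66.6] w 0.6 F [ 0.1 -0.1  0.2] shift [-3.8  0.8 51.6] turn [-0.001 -0.003  0.   ]
```

```bash
python3 -m inch '[[[0,1,15,0,0,0,0],[0,1,30,0,0,0,0],[0,1,40,0,0,0,0],[0,1,46,0,0,0,0],[0,1,51,0,0,0,0],[0,1,51,0,0,0,0]]]'
python3 -m inch '[[[-4,0,0,0,0,0,0],[-8,0,0,0,0,0,0],[-12,0,0,0,0,0,0],[-16,0,0,0,0,0,0],[-20,0,0,0,0,0,0],[-25,0,0,0,0,0,0],[-30,0,0,0,0,0,0],[-30,0,0,0,0,0,0]]]'
python3 -c "
from h import *
r=np.array([np.cos(np.radians(9.56)),np.sin(np.radians(9.56))]);p=status.get_obs()['ee_pos'];print('rack x,y',(p[:2]-[511.7,237.9])@r,(p[:2]-[511.7,237.9])@[-r[1],r[0]])
d=cam('scene')
W=(180,110,300,235)
for c in blobs(mask(d,(5,120,120),(18,255,255),W)):
  q=plane(d,[cen(c)],35)[0][:2]; print(q,(q-[511.7,237.9])@r)
"
```

```text
t: 23.5
ee_pos: [364.9, 213.8, 16.0]
orientation: [0.262, -3.13, 0.0]
ft_force: [-0.6, -0.1, -0.3]
width: 0.3
grasp_force: 0.0
t: 24.3
ee_pos: [395.6, 219.2, 16.1]
orientation: [-0.262, 3.129, 0.001]
ft_force: [0.3, -0.2, 0.5]
width: 0.6
grasp_force: 0.0
rack x,y -117.56406466779733 0.8229797360350484
[746.0630569  276.01700411] 237.4387605242312
[500.97421624 307.00393051] 0.8999785650416838
[525.72841362 238.63798582] 13.956155090774018
```

```bash
python3 -m inch '[[[-5,0,0,0,0,0,0],[-11,0,0,0,0,0,0],[-17,0,0,0,0,0,0],[-23,0,0,0,0,0,0],[-29,0,0,0,0,0,0],[-35,0,0,0,0,0,0],[-41,0,0,0,0,0,0],[-47,0,0,0,0,0,0],[-53,0,0,0,0,0,0],[-59,0,0,0,0,0,0],[-65,0,0,0,0,0,0],[-71,0,0,0,0,0,0],[-76,0,0,0,0,0,0],[-80,0,0,0,0,0,0],[-80,0,0,0,0,0,0]]]'
python3 -c "
from h import *
r=np.array([np.cos(np.radians(9.56)),np.sin(np.radians(9.56))]);p=status.get_obs()['ee_pos'];print('rack x,y',(p[:2]-[511.7,237.9])@r,(p[:2]-[511.7,237.9])@[-r[1],r[0]])
d=cam('scene')
W=(180,110,300,235)
for c in blobs(mask(d,(5,120,120),(18,255,255),W)):
  q=plane(d,[cen(c)],35)[0][:2]; print(q,(q-[511.7,237.9])@r)
cv2.imwrite('pics/s8.png',cv2.resize(d['img'][115:235,180:300],(600,600),interpolation=cv2.INTER_CUBIC))
"
```

```text
t: 25.85
ee_pos: [474.5, 232.5, 16.2]
orientation: [-0.262, 3.129, 0.001]
ft_force: [0.2, -0.2, 0.2]
width: 0.5
grasp_force: 0.0
rack x,y -37.60699182019039 0.8660643295729108
[744.29818063 277.63630298] 235.9673281871212
[598.25657576 324.27934857] 99.70040989843896
```

View pics/s8.png

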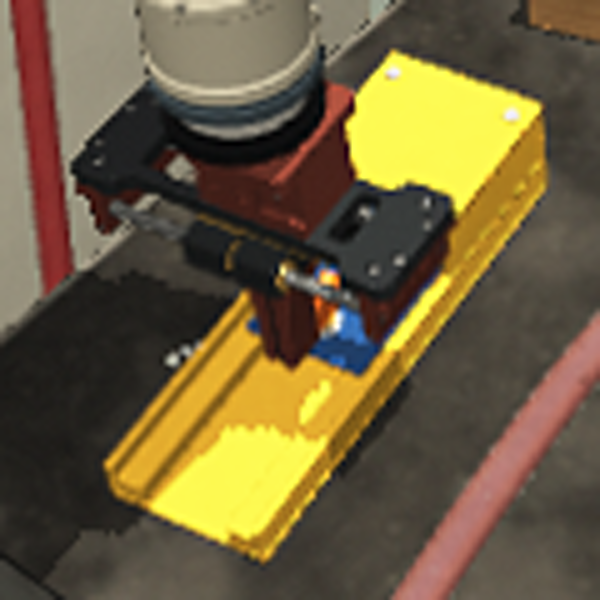

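The fingers at crop (285,355) push squarely on the cover's near end, and it is running under the roof. The rest goes in small steps with a force check.

```bash
python3 -m inch '[[[-2,0,0,0,0,0,0],[-4,0,0,0,0,0,0],[-6,0,0,0,0,0,0],[-8,0,0,0,0,0,0],[-8,0,0,0,0,0,0]]]'; for i in 1; do python3 -m inch '[[[-1,0,0,0,0,0,0],[-2,0,0,0,0,0,0],[-2,0,0,0,0,0,0]]]'; python3 -m inch '[[[-1,0,0,0,0,0,0],[-2,0,0,0,0,0,0],[-2,0,0,0,0,0,0]]]'; done
```

```text
t: 26.4
ee_pos: [481.9, 233.7, 16.1]
orientation: [-0.262, 3.13, 0.0]
ft_force: [-1.2, -0.3, 0.4]
width: 0.3
grasp_force: 0.8
t: 26.7
ee_pos: [483.5, 233.9, 16.1]
orientation: [-0.262, 3.13, 0.0]
ft_force: [-3.0, -1.1, 2.1]
width: 0.5
grasp_force: 1.5
t: 27.0
ee_pos: [485.8, 234.3, 16.1]
orientation: [-0.262, 3.13, 0.0]
ft_force: [-1.5, -0.1, -0.4]
width: 0.6
grasp_force: 0.9
```

```bash
python3 -m inch '[[[-1,0,0,0,0,0,0],[-2,0,0,0,0,0,0],[-2,0,0,0,0,0,0]]]'|grep -E 'ee_pos|ft'; python3 -m inch '[[[-1,0,0,0,0,0,0],[-1.5,0,0,0,0,0,0],[-1.5,0,0,0,0,0,0]]]'|grep -E 'ee_pos|ft'
```

```text
ee_pos: [487.7, 234.6, 16.1]
ft_force: [-1.5, -0.7, -0.5]
ee_pos: [489.0, 234.8, 16.1]
ft_force: [-1.9, 0.2, 0.7]
```

```bash
python3 -m inch '[[[-1,0,0,0,0,0,0],[-1.5,0,0,0,0,0,0],[-1.5,0,0,0,0,0,0]]]'|grep -E 'ee_pos|ft'; python3 -m inch '[[[-1,0,0,0,0,0,0],[-1,0,0,0,0,0,0]]]'|grep -E 'ee_pos|ft'
```

```text
ee_pos: [490.5, 235.1, 16.1]
ft_force: [-1.3, 0.1, 0.4]
ee_pos: [491.0, 235.2, 16.1]
ft_force: [-3.1, -0.3, 2.3]
```

```bash
python3 -m inch '[[[-1,0,0,0,0,0,0],[-1,0,0,0,0,0,0]]]'|grep -E 'ee_pos|ft'; python3 -m inch '[[[-1,0,0,0,0,0,0],[-1,0,0,0,0,0,0]]]'|grep -E 'ee_pos|ft'
```

```text
ee_pos: [491.1, 235.1, 16.0]
ft_force: [-6.0, -1.0, 4.5]
ee_pos: [491.1, 235.0, 16.0]
ft_force: [-9.1, -1.0, 6.7]
```

It stopped at 491.1 with the force rising, so it is at the far wall. I'll retreat and look.

```bash
python3 -m inch '[[[3,0,0,0,0,0,0],[10,0,0,0,0,0,0],[25,0,0,0,0,0,0],[45,0,-10,0,0,0,0],[60,0,-40,0,0,0,0],[75,0,-90,0,0,0,0],[75,0,-140,0,0,0,0],[75,-45,-180,0,0,0,0],[75,-90,-180,0,0,0,0],[75,-140,-180,0,0,0,0],[75,-180,-180,0,0,0,0],[75,-180,-180,0,0,0,0],[75,-180,-180,0,0,0,0]]]'
python3 -c "
from h import *
r=np.array([np.cos(np.radians(9.56)),np.sin(np.radians(9.56))])
d=cam('scene')
W=(180,110,300,235)
for c in blobs(mask(d,(5,120,120),(18,255,255),W)):
  q=plane(d,[cen(c)],35)[0][:2]; print(q,(q-[511.7,237.9])@r)
for c in blobs(mask(d,(95,120,60),(125,255,255),W),60): print(rect(c,d,21), [( (q-[511.7,237.9])@r).round(1) for q in cv2.boxPoints(rect(c,d,21))])
cv2.imwrite('pics/s9.png',cv2.resize(d['img'][115:235,180:300],(600,600),interpolation=cv2.INTER_CUBIC))
"
```

```text
t: 29.8
ee_pos: [449.5, 44.7, 196.2]
orientation: [-0.258, 3.13, 0.0]
ft_force: [-0.5, -0.1, -0.6]
width: 0.6
grasp_force: 0.0
[702.87563783 242.98280185] 189.36478678326617
[511.43784424 235.52159693] -0.6535210201482292
((533.28173828125, 241.96914672851562), (77.2712631225586, 67.82421112060547), 9.345980644226074) [np.float64(-16.6), np.float64(-16.8), np.float64(60.5), np.float64(60.7)]
```

View pics/s9.png

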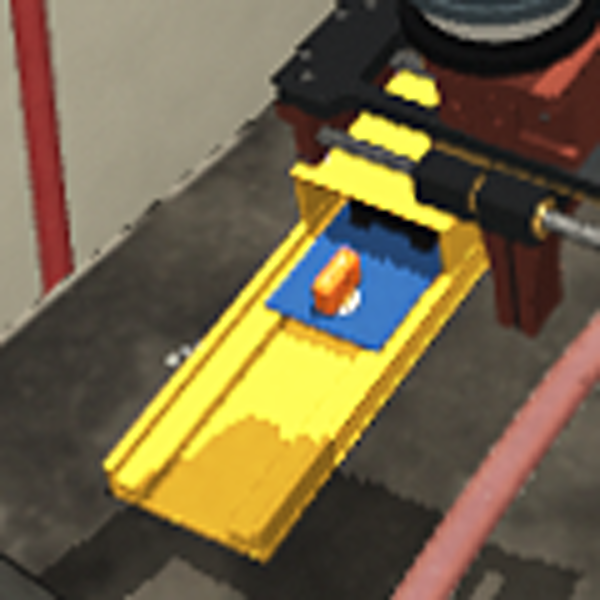

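The cover is home: its near end is at about -16.7 mm in the rack (ideal -15), the bar is under the roof at crop (395,230), and the near screw is outside at (335,282). The gripper is clear of everything.

```bash
python3 -c "
from workcell import ctrl
print(ctrl.close_job())"
```

```text
the job is handed in; nothing more can be done
None
```

I turned both thumbscrews loose, moved the cover to the rack and slid it home against the far wall with the grip bar under the roof, then handed the job in at about 30 s; no verdict came back.

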